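Index the rotary table by one station

ROBOT

A 6-joint arm with a two-finger parallel gripper is mounted at the origin on the work surface. World frame = base frame: x ahead of the robot, y to its left, z up, the work surface at z = 0. Lengths are in m, angles in rad, forces in N, time in s.
With the tool pointing down it reaches from about 0.35 to 0.975 m from the base axis. Payload 4.9 kg.
Tool frame: the origin (TCP) lies midway between the tips of the shut fingers; the grasp point (between the pads) lies 19 mm behind it (manip.pinch_z is the distance from the TCP to the grasp point, in m); z points along the fingers, y is the direction in which the jaws open and shut (so a half turn about z gives the same grasp; the last joint's range is limited). The gripper opens to 85 mm and grips with 20 to 120 N. Pads are 22 mm wide; open, the fingers measure 114 mm over their backs; the gripper's body (76 mm by 85 mm) begins 54 mm behind the grasp point. The pads swing forward as they close: fully open they stand 13 mm farther back than shut.
Start: joints at [-1.37, 0.053, 1.613, -0, 1.476, -0.119], TCP at [0.196, -0.593, 0.231] pointing down, gripper open.
Joint ranges: [-3.01, 3.01], [-1.01, 2.22], [0.06, 2.58], [-1.02, 4.17], [0.09, 2.62], [-3.14, 3.14]. Speed limits (rad/s): [2.57, 2.57, 3.14, 3.14, 3.14, 3.14].

INTERFACE

Orientations are given as a unit quaternion [w, x, y, z].
In Python, from plant import manip gives the robot as it stands.
- The arm moves only by the tool drive_tool, never from a script. Its argument "commands" is text: rows parted by semicolons, each of 5 numbers parted by spaces: the finger opening in mm, from 0 to 85.4, then the shift along the tool's x, y, z in units of 30 mm (1.0 is 30 mm), then the turn about the tool's z in degrees. A call has exactly 8 rows; each row shifts and turns the commanded pose from where the row before left it, along the tool's axes as they then stand; what a row does not reach is not made up. A row lasts 1/8 s, in which the tool goes at most 62.5 mm and 10.7 degrees, less where a joint would pass 70% of its speed; a pose out of reach is approached as far as the arm can. A call is refused whole if a number of a shift passes 1 or a number of a turn 10.7, either way. A call with a gripper value outside its range is refused whole. The fingers move at their own pace and stop on an object; the grip force is fixed at half the most. Time passes only in rows, so rows that do not move let the fingers close, or fill a call up. It gives the time, the measured TCP pose, the force and the opening at its end, in the units of the state.
- manip.state(): the state, without advancing time (a new reading comes with each control period).
- manip.grab_frame(name): name is "side" or "top" or "wrist"; returns the picture (420x560x3 uint8, red, green, blue); there is no depth.
- manip.camera_params(name): a dict with "fx", "fy", "cx", "cy" (pixels), "xyz" and "orientation" of the camera in the world. Camera axes: x right, y down, z forward; pixel columns grow to the right and rows downward; lengths in m; the calibration is good to about 2 mm. A picture is of the moment at which its call begins: read the wrist's pose just before it. camera_params takes no time and is no camera call; for the wrist camera it gives the pose at the moment of the call.
- manip.job_done(): hands the job in, once; it reports no verdict.
The state is a dict: "time": time; "joint_pos": joint angles; "joint_vel": joint speeds; "joint_efforts": joint torques, N m; "tool_pos": TCP position; "tool_rot": TCP orientation; "contact_force": force on the tool from outside, world axes, zero at the start; "ft_torque": the same for the moment, N m; "gripper_width": opening from 0.0 (shut) to 1.0 (fully open).
Only numpy, scipy, OpenCV 4.12 (cv2) and the standard library are available. Lean on these libraries where they do the work, as an engineer would, in place of code of your own. Each camera call takes 0.05 s, during which the arm holds its last target. There are 200 camera calls.

TASK

The chuck on the measuring stage has to face its next station: pull up the sprung index knob, turn the faceplate anticlockwise (seen from above) and let the pin drop fully home in the very next hole, which you must find by feel because the faceplate hides it. Never force the pin sideways against a hole's side or drive it hard into the index ring, leave the gauges standing around the table where they are, and let go of everything at the end.

Things in the scene. Friction and masses are not known exactly. Their poses are not given: they have to be found in the camera images.
- base: grey round base of the rotary indexing table, 284 mm across, 30 mm high, black graduation ticks, bolted down by four small feet reaching to 165 mm from its axis. Origin: on the turning axis, at the stage surface; z up along that axis; x points at the first hole. The aluminium faceplate turning on it is 248 mm across, its top 44 mm above the stage.
- first_hole (a point): middle of the mouth of the hole in which the pin starts: in the index ring, hidden under the faceplate, 100 mm from the axis, 30 mm above the stage. The ring is flat land with holes that leave the 10 mm pin about 1.2 mm play either way. The next hole is 0.60 to 0.95 rad anticlockwise of this one, unmarked, different every time; the one 0.55 rad beyond that is wrong.
- chuck_top (a point): top of the jaws of the steel three-jaw chuck in the middle of the faceplate, on the turning axis, 112 mm above the stage. Chuck 84 mm across, holding a brass workpiece 26 mm across that reaches 146 mm above the stage.
- faceplate (a joint): angle of the faceplate about the base's z, in rad: 0 with the pin in the first hole, growing anticlockwise seen from above. Turns from -0.12 to 1.75, stays where it is left. Turning it takes about 2 N at the knob, and 1 N more with the pin rubbing on the ring.
- index_knob: black upright round knob on the index pin, 28 mm across, 26 mm tall, 100 mm from the axis, carried round by the faceplate and sliding straight up. Origin: middle of its underside, 60 mm above the stage with the pin home; z up. A spring pulls it down (4.5 N home, 6.5 N right up; travel 13 mm). Below it a fixed steel boss, 22 mm across, rises 14 mm from the faceplate.
- knob_top (a point): middle of the knob's red top, 86 mm above the stage with the pin home. The round pin end goes 9 mm into a hole: raised more it is clear; on the land between holes the knob stands 9 mm high (a red band shows below it); over a hole it snaps down by itself if nothing holds it up. More than 20 N between pin and ring counts as forcing it.
- setting_ring: loose steel setting ring, 64 mm outside, 36 mm bore, 20 mm high, lying flat; origin at the middle of its underside. Leave alone.
- plug_gauge: loose dark steel plug gauge standing on its 44 mm foot, 75 mm tall; origin at the middle of its underside. Leave alone.
- vee_block: loose steel vee block, 50 x 45 x 38 mm; origin at the middle of its underside. Leave alone.

How it is judged:
By the outcome, as a careful person would: the job done as asked, in the order asked, and still so for the second after the job is handed in, with the robot touching nothing.
It also fails if it takes over 51 s, if anything falls off the work surface, if the arm or the gripper's body presses on something with over 40 N, if the wrist force passes 120 N, or if a joint passes its speed limit or range.

## Working session

There is one attempt and no reset: what is moved stays moved. The work goes in short steps, Python scripts to look and compute and a tool call to move; the robot and the scene stay as the last step left them, time stands still between calls to the robot, and variables do not carry over. Pictures are saved under pics/ and viewed, about 8 in all and at most 12, crops included, and the job is handed in when it is done.

Besides the shell and the picture viewer there is one more tool, called after ">>>" as a command line: name --argument value ..., lists and objects as JSON in quotes. drive_tool: Moves the arm, as the interface text tells. Its arguments: {"type":"object","properties":{"commands":{"type":"string"}},"required":["commands"]}

```bash
mkdir -p pics; ls; python3 - <<'E'
from plant import manip
import cv2
import numpy as np
s=manip.state();print(s['time'],s['tool_pos'],s['tool_rot'],s['contact_force'],manip.pinch_z)
ims=[]
for n in('side','top'):
    p=manip.camera_params(n);print(n,p)
    im=manip.grab_frame(n)[:,:,::-1];cv2.imwrite(f'pics/{n}0.png',im);ims.append(im)
E
```

```text
pics
0.0 [ 0.19635884 -0.59269249  0.23005465] [-1.03782739e-03  9.87242365e-01  1.59221331e-01 -5.36374027e-05] [0.44535536 1.22102676 0.45467603] 0.0187
side {'fx': 540.7811916446262, 'fy': 540.7811916446262, 'cx': 281.8142507663901, 'cy': 205.373226441468, 'xyz': array([0.38378237, 0.85955345, 0.641085  ]), 'orientation': array([ 0.07657666, -0.12960487,  0.8661    , -0.47666486])}
top {'fx': 403.2634455699209, 'fy': 403.2634455699209, 'cx': 276.5356954742519, 'cy': 204.5399674530113, 'xyz': array([0.45225123, 0.04580174, 0.97078143]), 'orientation': array([ 0.06785019, -0.69912693,  0.70917007, -0.06079226])}
```

View pics/top0.png

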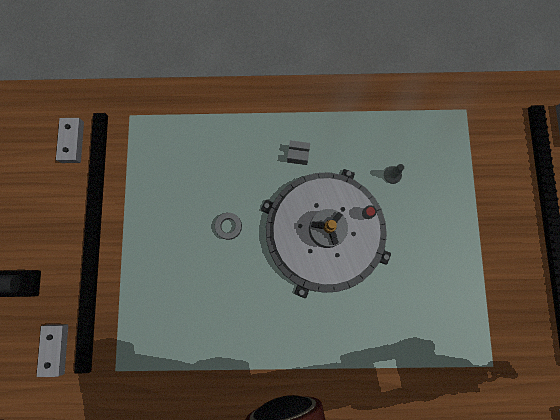

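View pics/side0.png

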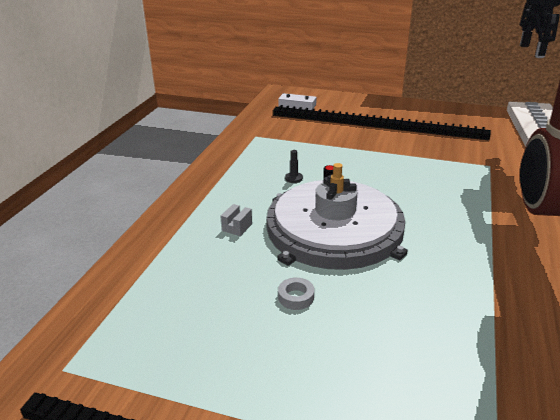

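The top view shows the red knob at about (370,211), the brass workpiece at (332,225), the plug gauge at (393,173) and the vee block at (297,152). In the side view the knob is at about (330,170), partly behind the brass at (338,172).

```bash
cat > h.py <<'E'
import numpy as np, cv2
from scipy.spatial.transform import Rotation as R
def rot(q): return R.from_quat([q[1],q[2],q[3],q[0]])
def ray(p,uv):
    d=rot(p['orientation']).apply([(uv[0]-p['cx'])/p['fx'],(uv[1]-p['cy'])/p['fy'],1]);return np.array(p['xyz']),d
def onz(p,uv,z):
    o,d=ray(p,uv);return o+d*(z-o[2])/d[2]
def tri(r1,r2):
    A=np.stack([r1[1],-r2[1]],1);s=np.linalg.lstsq(A,r2[0]-r1[0],rcond=None)[0]
    a=r1[0]+s[0]*r1[1];b=r2[0]+s[1]*r2[1];return (a+b)/2,np.linalg.norm(a-b)
def proj(p,X):
    c=rot(p['orientation']).inv().apply(np.array(X)-p['xyz']);return c[0]/c[2]*p['fx']+p['cx'],c[1]/c[2]*p['fy']+p['cy']
def mask(im,kind): # bgr
    h=cv2.cvtColor(im,cv2.COLOR_BGR2HSV);H,S,V=cv2.split(h)
    if kind=='red': m=((H<6)|(H>172))&(S>140)&(V>70)
    else: m=(H>11)&(H<25)&(S>150)&(V>90)
    return m.astype(np.uint8)*255
def blobs(im,kind,roi):
    m=mask(im,kind);z=np.zeros_like(m);x0,y0,x1,y1=roi;z[y0:y1,x0:x1]=m[y0:y1,x0:x1]
    n,l,st,c=cv2.connectedComponentsWithStats(z);return [(st[i].tolist(),c[i].round(1).tolist()) for i in range(1,n) if st[i][4]>8]
E
python3 - <<'E'
from h import *; from plant import manip
t=cv2.imread('pics/top0.png');s=cv2.imread('pics/side0.png')
P=manip.camera_params('top');Q=manip.camera_params('side')
for k in('red','brass'):
    a=blobs(t,k,(270,170,400,300));b=blobs(s,k,(300,150,370,220));print(k,a,b)
    for x in a:
        print(onz(P,x[1],.086 if k=='red' else .146))
        for y in b: print(' tri',tri(ray(P,x[1]),ray(Q,y[1])))
# faceplate outline in top: bright grey
h=cv2.cvtColor(t,cv2.COLOR_BGR2HSV);m=((h[...,1]<25)&(h[...,2]>130)).astype(np.uint8)*255
c=max(cv2.findContours(m,0,1)[0],key=cv2.contourArea);hh=cv2.convexHull(c)
pts=np.array([onz(P,q[0],.044)[:2] for q in hh]);A=np.c_[2*pts,np.ones(len(pts))]
v=np.linalg.lstsq(A,(pts**2).sum(1),rcond=None)[0];print('plate c',v[:2],'r',np.sqrt(v[2]+v[:2]@v[:2]))
print('plug foot',onz(P,(393,176),.0),'plug top',onz(P,(401,167),.075),'vee',onz(P,(299,153),.038),'ring',onz(P,(226,226),.02))
E
```

```text
red [([366, 207, 9, 8, 47], [370.4, 210.9])] [([325, 165, 8, 5, 30], [328.8, 167.4])]
[ 0.59777868 -0.15447792  0.086     ]
 tri (array([ 0.59828174, -0.15453025,  0.08556545]), np.float64(0.0008601939626741009))
brass [([327, 220, 9, 12, 65], [331.6, 224.8])] [([331, 164, 12, 29, 240], [337.4, 177.1])]
[ 0.56013853 -0.05967571  0.146     ]
 tri (array([ 0.56266175, -0.06360046,  0.11647174]), np.float64(0.0026774191058716573))
plate c [ 0.55570392 -0.07442531] r 0.1119954801902185
plug foot [ 0.69848764 -0.23449704  0.        ] plug top [ 0.70038304 -0.23248769  0.075     ] vee [ 0.74947684 -0.00173997  0.038     ] ring [0.57743908 0.17499757 0.02      ]
```

```bash
python3 -c "
import cv2
t=cv2.imread('pics/top0.png')[160:300,250:420];s=cv2.imread('pics/side0.png')[140:230,270:400]
cv2.imwrite('pics/c0.png',cv2.vconcat([cv2.resize(t,(600,494//2*1),interpolation=2)[:300],cv2.resize(s,(600,300),interpolation=2)]))"
```

>>> drive_tool --commands "60 1 -0.56 0 0; 60 1 -0.56 0 0; 60 1 -0.56 0 0; 60 1 -0.56 0 0; 60 1 -0.56 0 0; 60 1 -0.56 0 0; 60 1 -0.56 0 0; 60 1 -0.56 0 0"

```text
time: 1.1
tool_pos: [0.3825, -0.3891, 0.2307]
tool_rot: [-0.0, 0.987, 0.159, -0.0]
contact_force: [0.2, -1.5, 0.3]
gripper_width: 0.706
```

>>> drive_tool --commands "60 1 -0.56 0 0; 60 1 -0.56 0 0; 60 1 -0.56 0 0; 60 1 -0.56 0 0; 60 1 -0.56 0 0; 60 1 -0.56 0 0; 60 1 -0.56 0 0; 60 1 -0.56 0 0"

```text
time: 2.1
tool_pos: [0.568, -0.1861, 0.2307]
tool_rot: [-0.0, 0.987, 0.159, -0.0]
contact_force: [0.3, -0.4, 0.1]
gripper_width: 0.704
```

>>> drive_tool --commands "60 1 -0.56 0 -10; 60 0 0 0 -10.5; 60 0 0 0 -10.5; 60 0 0 0 -10.5; 60 0 0 0 -10.5; 60 0 0 0 -10.5; 60 0 0 0 -10.5; 60 0 0 0 -10.5"

```text
time: 3.1
tool_pos: [0.5905, -0.1617, 0.2306]
tool_rot: [-0.001, 0.628, 0.778, -0.0]
contact_force: [-0.2, 0.2, 0.1]
gripper_width: 0.703
```

```bash
python3 - <<'E'
from h import *; from plant import manip
p=manip.camera_params('wrist');s=manip.state();print(s['time'],s['tool_pos'],s['tool_rot'],s['joint_pos'],s['contact_force'],s['gripper_width']);print(p)
print(rot(s['tool_rot']).apply(np.eye(3)[0]))
im=manip.grab_frame('wrist')[:,:,::-1];cv2.imwrite('pics/w1.png',im)
for k in('red','brass'):
    for b in blobs(im,k,(0,0,560,420)): print(k,b,onz(p,b[1],.086 if k=='red' else .146))
E
```

```text
3.1 [ 0.59049839 -0.16169477  0.23058078] [-5.80494359e-04  6.28167994e-01  7.78077508e-01 -1.61723121e-04] [-3.88779958e-01  2.40724715e-02  1.64352007e+00  2.26523742e-05
  1.47520511e+00 -6.01185289e-01] [-0.20893922  0.21753029  0.10370066] 0.7031527266425803
{'fx': 341.4455536977118, 'fy': 341.4455536977118, 'cx': 270.8576110035875, 'cy': 209.82333368781067, 'xyz': array([ 0.57226474, -0.07982613,  0.37340332]), 'orientation': array([0.16296983, 0.98089485, 0.1048324 , 0.01721321])}
[-2.10809269e-01  9.77526962e-01  7.00160632e-04]
red ([269, 175, 24, 23, 423], [280.4, 186.0]) [ 0.5963805  -0.15270101  0.086     ]
brass ([248, 39, 28, 29, 392], [262.2, 52.1]) [ 0.56204187 -0.05787141  0.146     ]
brass ([457, 110, 103, 229, 3757], [514.2, 230.3]) [ 0.76271835 -0.13402959  0.146     ]
brass ([535, 205, 10, 16, 33], [539.8, 211.9]) [ 0.77424579 -0.11721654  0.146     ]
brass ([480, 209, 80, 164, 3887], [525.5, 301.7]) [ 0.79731961 -0.1876081   0.146     ]
brass ([529, 222, 8, 8, 18], [532.7, 225.8]) [ 0.77412797 -0.12800991  0.146     ]
brass ([527, 231, 5, 7, 11], [528.7, 234.1]) [ 0.7742248  -0.13456514  0.146     ]
brass ([523, 239, 5, 9, 13], [524.5, 243.2]) [ 0.77446484 -0.14185315  0.146     ]
brass ([532, 240, 4, 9, 18], [533.2, 244.2]) [ 0.78101382 -0.14125137  0.146     ]
brass ([524, 255, 5, 8, 16], [526.2, 258.9]) [ 0.78135732 -0.15335587  0.146     ]
brass ([514, 258, 4, 7, 10], [515.4, 260.6]) [ 0.77416225 -0.15634543  0.146     ]
brass ([506, 274, 6, 5, 11], [508.5, 275.5]) [ 0.7745509  -0.16904284  0.146     ]
brass ([0, 324, 68, 79, 2385], [22.7, 355.7]) [ 0.41548354 -0.32325585  0.146     ]
brass ([191, 357, 154, 42, 2369], [255.5, 378.6]) [ 0.60778945 -0.30616894  0.146     ]
brass ([110, 391, 37, 29, 617], [130.7, 407.5]) [ 0.50710561 -0.36096809  0.146     ]
brass ([395, 393, 39, 27, 611], [411.7, 408.2]) [ 0.74832878 -0.30954038  0.146     ]
```

View pics/w1.png

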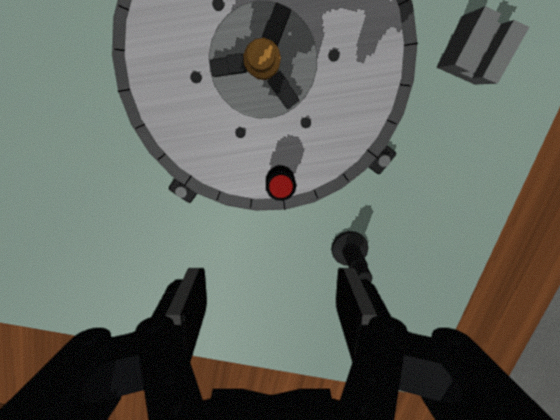

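The wrist view shows the red knob top at (280,186), the brass at (262,58), and the open fingers near (190,290) and (350,290). The plug gauge is at (350,250).

```bash
cat >> h.py <<'E'
def rimfit(im,p,c,z=.03,r=.142):
    from scipy.optimize import least_squares
    h=cv2.cvtColor(im,cv2.COLOR_BGR2HSV);g=cv2.morphologyEx(((h[...,0]>55)&(h[...,0]<95)&(h[...,1]>25)).astype(np.uint8),cv2.MORPH_OPEN,np.ones((3,3)))
    X=[]
    for a in np.arange(0,2*np.pi,.03):
        for k in np.arange(.12,.18,.0005):
            u,v=map(int,np.round(proj(p,[c[0]+k*np.cos(a),c[1]+k*np.sin(a),z])))
            if not(0<=u<560 and 0<=v<420): break
            if g[v,u]: X.append(onz(p,(u,v),z)[:2]); break
    X=np.array(X);f=lambda q:np.hypot(*(X-q[:2]).T)-q[2]
    s=least_squares(f,[*c,r],loss='soft_l1',f_scale=.001);return s.x,len(X),np.median(abs(s.fun))
E
python3 - <<'E'
from h import *; from plant import manip
p=manip.camera_params('wrist')
print('wrist',rimfit(cv2.imread('pics/w1.png'),p,(.561,-.06)),onz(p,(262,58),.146),onz(p,(281,186),.086))
P=manip.camera_params('top');print('top',rimfit(cv2.imread('pics/top0.png'),P,(.561,-.06)))
E
```

```text
wrist (array([ 0.56093508, -0.05951446,  0.14092655]), 132, np.float64(0.00039114452913056874)) [ 0.56223364 -0.06122026  0.146     ] [ 0.59686733 -0.15257183  0.086     ]
top (array([ 0.56230082, -0.05959312,  0.14362058]), 210, np.float64(0.0017604781254276225))
```

>>> drive_tool --commands "50 0.24 0.27 0 -9; 50 0 0 0.5 0; 50 0 0 0.8 0; 50 0 0 0.8 0; 50 0 0 0.8 0; 50 0 0 0.6 0; 50 0 0 0.2 0; 50 0 0 0 0"

```text
time: 4.15
tool_pos: [0.5972, -0.1532, 0.1201]
tool_rot: [-0.0, 0.568, 0.823, -0.0]
contact_force: [0.4, -0.0, 0.4]
gripper_width: 0.587
```

```bash
python3 - <<'E'
from h import *; from plant import manip
p=manip.camera_params('wrist');s=manip.state();print(s['time'],s['tool_pos'],s['tool_rot'],s['contact_force'],s['gripper_width'])
x,y,z=rot(s['tool_rot']).as_matrix().T;print(x,np.degrees(np.arctan2(x[1],x[0])))
im=manip.grab_frame('wrist')[:,:,::-1];cv2.imwrite('pics/w2.png',im)
for k in('red','brass'):
    for b in blobs(im,k,(100,0,400,300)):
        X=onz(p,b[1],.086 if k=='red' else .146);print(k,b,X,'tool',(X-s['tool_pos'])@x*1e3,(X-s['tool_pos'])@y*1e3)
w1=dict(fx=p['fx'],fy=p['fy'],cx=p['cx'],cy=p['cy'],xyz=np.array([ 0.57226474, -0.07982613,  0.37340332]),orientation=np.array([0.16296983, 0.98089485, 0.1048324 , 0.01721321]))
b=max(blobs(im,'red',(100,0,400,300)),key=lambda b:b[0][4]);print('tri',tri(ray(w1,(280.6,186)),ray(p,b[1])))
E
```

```text
4.15 [ 0.59719204 -0.15320082  0.12008312] [-1.85116763e-04  5.68055349e-01  8.22990328e-01 -7.55305605e-05] [ 0.35556765 -0.0051456   0.41028195] 0.5868596762324227
[-3.54626172e-01  9.35008144e-01  2.18887534e-04] 110.77053558716096
red ([253, 232, 36, 33, 936], [270.7, 247.9]) [ 0.59641476 -0.15282071  0.086     ] tool 0.6235915207785394 -0.580556902102333
brass ([238, 5, 67, 79, 3818], [271.1, 42.9]) [ 0.56171525 -0.06105491  0.146     ] tool 98.74384442387777 -0.5023974976414677
tri (array([ 0.59642928, -0.15259561,  0.08642233]), np.float64(0.0001871318431939762))
```

View pics/w2.png

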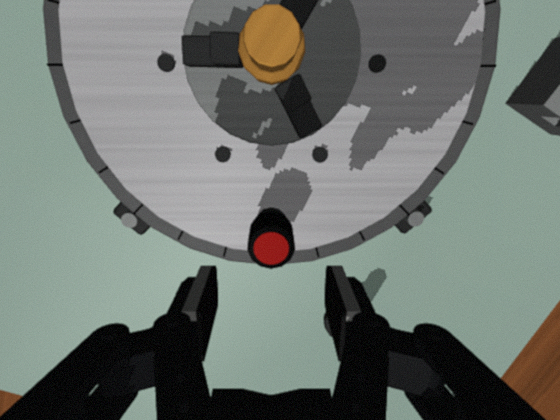

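The knob top is at (271,248), midway between the fingers at columns 207 and 335. The brass is in the same column, so the tool is aligned radially. Triangulation puts the knob top at 86.4 mm.

>>> drive_tool --commands "50 0.02 -0.01 0.4 0; 50 0 0 0.6 0; 50 0 0 0.6 0; 50 0 0 0.4 0; 36 0 0 0.07 0; 32 0 0 0 0; 32 0 0 0 0; 32 0 0 0 0"

```text
time: 5.2
tool_pos: [0.5973, -0.1529, 0.059]
tool_rot: [0.001, 0.568, 0.823, 0.0]
contact_force: [0.5, -0.3, 0.3]
gripper_width: 0.375
```

>>> drive_tool --commands "29 0 0 0 0; 28 0 0 0 0; 27 0 0 0 0; 26 0 0 0 0; 25 0 0 0 0; 25 0 0 0 0; 25 0 0 0 0; 25 0 0 0 0"

```text
time: 6.2
tool_pos: [0.597, -0.1527, 0.0586]
tool_rot: [0.0, 0.568, 0.823, 0.0]
contact_force: [-0.8, 1.2, 4.2]
gripper_width: 0.305
```

>>> drive_tool --commands "24 0 0 -0.05 0; 24 0 0 -0.08 0; 24 0 0 -0.08 0; 24 0 0 -0.08 0; 24 0 0 -0.08 0; 24 0 0 0 0; 24 0 0 0 0; 24 0 0 0 0"

```text
time: 7.2
tool_pos: [0.5966, -0.1528, 0.0691]
tool_rot: [-0.0, 0.568, 0.823, -0.0]
contact_force: [2.4, -3.8, -6.7]
gripper_width: 0.308
```

```bash
python3 - <<'E'
from h import *; from plant import manip
s=manip.state();print(s['time'],s['tool_pos'],s['contact_force'],s['gripper_width'])
x,y,z=rot(s['tool_rot']).as_matrix().T;print(x,np.degrees(np.arctan2(x[1],x[0])))
w=cv2.imread('pics/w2.png')
im=np.hstack([manip.grab_frame('wrist')[100:400,130:410,::-1],manip.grab_frame('side')[140:240,260:400,::-1].repeat(3,0).repeat(3,1)]);cv2.imwrite('pics/w3.png',im)
E
```

```text
7.2 [ 0.59657511 -0.15277737  0.06910639] [ 2.35461124 -3.78144046 -6.7308182 ] 0.3079372549886027
[-3.55489203e-01  9.34680386e-01  4.23234764e-05] 110.82342949298209
```

View pics/w3.png

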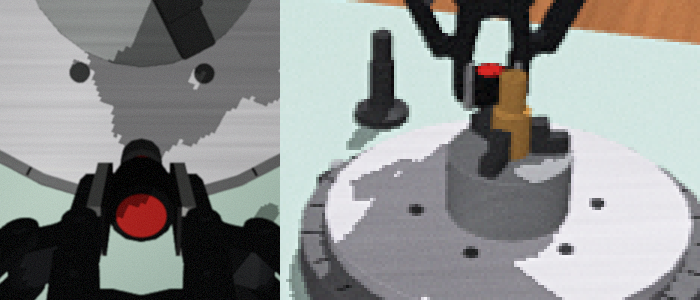

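The knob is raised about 10.5 mm: the red top sits between the pads and the vertical pull is 6.7 N, as the spring should give. I'll raise it slightly more and swing 31.5°.

>>> drive_tool --commands "24 -0.01 0 -0.03 0; 24 0.01 0.26 0 -4.5; 24 0.01 0.26 0 -4.5; 24 0.01 0.26 0 -4.5; 24 0.01 0.26 0 -4.5; 24 0.01 0.26 0 -4.5; 24 0.01 0.26 0 -4.5; 24 0.01 0.26 0 -4.5"

```text
time: 8.3
tool_pos: [0.64, -0.1211, 0.0699]
tool_rot: [-0.0, 0.322, 0.947, -0.0]
contact_force: [1.3, -3.0, -5.3]
gripper_width: 0.307
```

```bash
cat >> h.py <<'E'
def st(s,ax=(.561,-.0605),a0=-69.2):
    x,y,z=rot(s['tool_rot']).as_matrix().T;d=np.array(s['tool_pos'])[:2]-ax
    f=np.array(s['contact_force']);print('t',round(s['time'],2),'r',np.hypot(*d).round(4),'ang',(np.degrees(np.arctan2(d[1],d[0]))-a0).round(2),'yaw',(np.degrees(np.arctan2(x[1],x[0]))-180-a0).round(2),'z',round(s['tool_pos'][2],4),'F xyz tool',(f@x).round(1),(f@y).round(1),'Fz',f[2].round(1),'w',round(s['gripper_width']*85.4,1))
E
python3 - <<'E'
from h import *; from plant import manip
st(manip.state())
E
```

```text
t 8.3 r 0.0996 ang 31.72 yaw 31.65 z 0.0699 F xyz tool -2.9 -1.5 Fz -5.3 w 26.2
```

>>> drive_tool --commands "24 0 0 0.03 0; 24 0 0 0.03 0; 24 0 0 0 0; 27 0 0 0 0; 28 0 0 0 0; 30 0 0 0 0; 30 0 0 0 0; 30 0 0 0 0"

```text
time: 9.3
tool_pos: [0.6403, -0.1209, 0.0688]
tool_rot: [0.0, 0.323, 0.946, -0.0]
contact_force: [0.5, 0.1, 0.1]
gripper_width: 0.355
```

```bash
python3 - <<'E'
from h import *; from plant import manip
st(manip.state());p=manip.camera_params('wrist')
im=manip.grab_frame('wrist')[:,:,::-1];cv2.imwrite('pics/w4.png',im)
b=max(blobs(im,'red',(200,200,340,400)),key=lambda b:b[0][4]);print(b)
for z in (.086,.095):print(onz(p,b[1],z))
E
```

```text
t 9.3 r 0.0997 ang 31.89 yaw 31.52 z 0.0688 F xyz tool -0.3 0.4 Fz 0.1 w 30.3
([247, 292, 49, 42, 1644], [271.4, 312.5])
[ 0.64495669 -0.12446021  0.086     ]
[ 0.63982599 -0.12053025  0.095     ]
```

View pics/w4.png

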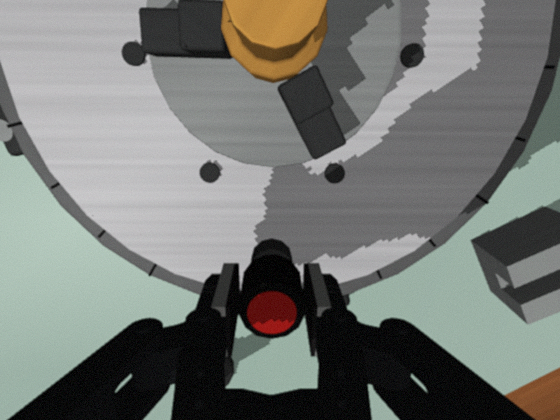

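The knob stands on the land: its red top is at (271,312), consistent with a 95 mm height. It is loose between the fingers, so I now push in 2 mm steps and look after each.

```bash
cat > chk.py <<'E'
from h import *; from plant import manip
s=manip.state();p=manip.camera_params('wrist');st(s)
im=manip.grab_frame('wrist')[:,:,::-1];cv2.imwrite('pics/chk%04d.png'%(s['time']*100),im)
b=max(blobs(im,'red',(180,180,360,419)),key=lambda b:b[0][4]);print(b)
for z in(.086,.095):
    d=onz(p,b[1],z)[:2]-(.561,-.0605);print(z,'r',np.hypot(*d).round(4),'ang rad',np.radians(np.degrees(np.arctan2(d[1],d[0]))+68.75).round(3))
E
```

>>> drive_tool --commands "30 0 0.016 0 -0.14; 30 0 0.016 0 -0.14; 30 0 0.016 0 -0.14; 30 0 0.016 0 -0.14; 30 0 0.016 0 -0.14; 30 0 0.016 0 -0.14; 30 0 0.016 0 -0.14; 30 0 0.016 0 -0.14"

```text
time: 10.35
tool_pos: [0.643, -0.1173, 0.0686]
tool_rot: [0.0, 0.314, 0.95, 0.001]
contact_force: [-0.1, -0.6, 0.4]
gripper_width: 0.351
```

```bash
python3 chk.py
```

```text
t 10.35 r 0.0998 ang 34.5 yaw 32.66 z 0.0686 F xyz tool -0.3 -0.5 Fz 0.4 w 30.0
([248, 281, 47, 41, 1496], [271.1, 301.3])
0.086 r 0.0997 ang rad 0.593
0.095 r 0.0937 ang rad 0.595
```

```bash
python3 - <<'E'
from h import *; from plant import manip
im=np.hstack([cv2.imread('pics/chk1034.png')[220:400,180:360] if __import__('os').path.exists('pics/chk1034.png') else cv2.imread(sorted(__import__('glob').glob('pics/chk*'))[-1])[220:400,180:360],cv2.imread('pics/w4.png')[220:400,180:360]]).repeat(2,0).repeat(2,1)
sd=manip.grab_frame('side')[:,:,::-1];cv2.imwrite('pics/s5.png',sd);c=sd[130:190,290:410].repeat(4,0).repeat(4,1)
im=np.vstack([im,cv2.copyMakeBorder(c,0,0,0,im.shape[1]-c.shape[1],0)]);cv2.imwrite('pics/v5.png',im);print(im.shape)
P=manip.camera_params('side');print(blobs(sd,'red',(290,130,410,190)))
for a in(.593,.6):
  for z in(.086,.095):print(z,proj(P,[.561+.0985*np.cos(a-1.2),-.0605+.0985*np.sin(a-1.2),z]))
E
```

```text
(600, 720, 3)
[([302, 170, 8, 5, 30], [305.2, 172.0])]
0.086 (np.float64(304.90053361092185), np.float64(172.62657173224244))
0.095 (np.float64(304.95880405608085), np.float64(168.89294314502084))
0.086 (np.float64(304.6523509636972), np.float64(172.72530546654667))
0.095 (np.float64(304.7095972496881), np.float64(168.99092570774718))
```

View pics/v5.png

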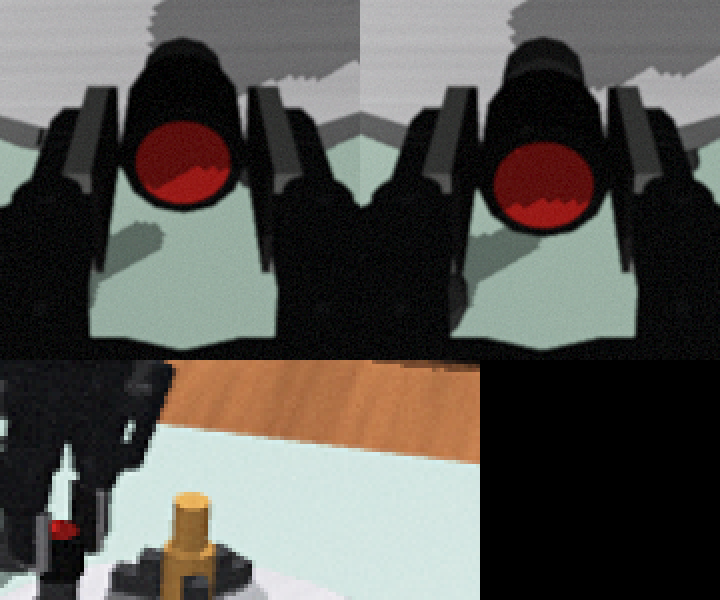

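The new wrist crop (left) shows the knob dropped compared with the land view (right), and the red band is gone. In the side view the red top is at (305,172), within a pixel of the home height. Now I release, back straight up and check.

>>> drive_tool --commands "34 0 -0.03 0 0; 40 0 0 0 0; 46 0 0 0 0; 50 0 0 0 0; 50 0 0 -0.3 0; 50 0 0 -0.6 0; 50 0 0 -0.6 0; 50 0 0 -0.25 0"

```text
time: 11.45
tool_pos: [0.6434, -0.1189, 0.1241]
tool_rot: [0.002, 0.314, 0.95, 0.0]
contact_force: [0.1, 0.6, -0.8]
gripper_width: 0.583
```

```bash
python3 chk.py; python3 - <<'E'
from h import *; from plant import manip
import glob
P=manip.camera_params('side');T=manip.camera_params('top');sd=manip.grab_frame('side')[:,:,::-1];tp=manip.grab_frame('top')[:,:,::-1]
cv2.imwrite('pics/s6.png',sd);cv2.imwrite('pics/t6.png',tp)
print('side red',blobs(sd,'red',(290,130,410,190)))
a0=-68.75
for nm,a in(('start',0),('now',.595)):
  for z in(.086,.095):print(nm,z,proj(P,[.561+.0995*np.cos(a-1.2),-.0605+.0995*np.sin(a-1.2),z]))
# second wrist view -> triangulate later against chk view
im=cv2.imread(sorted(glob.glob('pics/chk*'))[-1]);p=manip.camera_params('wrist');print('cam',p['xyz'].tolist(),p['orientation'].tolist())
d=cv2.absdiff(tp,cv2.imread('pics/top0.png')).max(2)
for n,u,v in(('ring',226,226),('plug',393,173),('vee',297,152)):print(n,d[v-18:v+18,u-18:u+18].mean())
c=sd[130:210,270:390].repeat(4,0).repeat(4,1);w=im[60:380,120:420];cv2.imwrite('pics/v6.png',np.hstack([c,w]))
E
```

```text
t 11.45 r 0.101 ang 33.89 yaw 32.65 z 0.1241 F xyz tool 0.3 0.5 Fz -0.8 w 49.7
([256, 228, 35, 32, 871], [273.2, 243.9])
0.086 r 0.0998 ang rad 0.597
0.095 r 0.0956 ang rad 0.597
side red [([300, 170, 9, 5, 37], [304.3, 172.1])]
start 0.086 (np.float64(329.42317019098596), np.float64(167.60753116071223))
start 0.095 (np.float64(329.5819102774966), np.float64(163.91086276963375))
now 0.086 (np.float64(304.5263476852328), np.float64(172.4781487510324))
now 0.095 (np.float64(304.58301896377844), np.float64(168.74574736611083))
cam [0.57429459092146, -0.06855009085772527, 0.26448344423253267] [0.1472041910193782, 0.8808792032981718, 0.4436077084243729, 0.07479944097107316]
ring 20.892746913580247
plug 63.495370370370374
vee 34.93364197530864
```

View pics/v6.png

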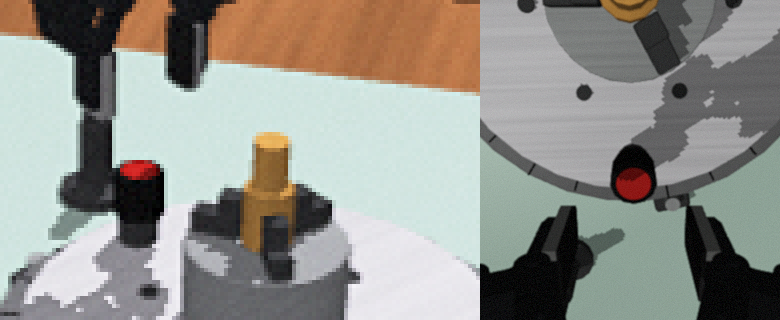

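The knob stands home: the red top is at side row 172.1 against 172.5 expected, no red band shows, and the fingers are clear. I'll retreat upward and check the gauges against their starting pictures.

>>> drive_tool --commands "50 0 0 -0.5 0; 50 0 0 -0.8 0; 50 0 0 -0.8 0; 50 0 0 -0.8 0; 50 0 0 -0.5 0; 50 0 0 0 0; 50 0 0 0 0; 50 0 0 0 0"

```text
time: 12.6
tool_pos: [0.6414, -0.1183, 0.2212]
tool_rot: [-0.001, 0.314, 0.95, -0.0]
contact_force: [0.5, -0.6, 0.2]
gripper_width: 0.588
```

```bash
python3 chk.py; python3 - <<'E'
from h import *; from plant import manip
sd=manip.grab_frame('side')[:,:,::-1];a=cv2.imread('pics/side0.png')
print('side red',blobs(sd,'red',(290,130,410,190)))
d=cv2.absdiff(sd,a).max(2)
for n,(x0,y0,x1,y1) in dict(plug=(282,147,305,185),vee=(218,203,255,238),ring=(275,275,318,312)).items():
    q=cv2.phaseCorrelate(np.float32(cv2.cvtColor(a[y0:y1,x0:x1],6)),np.float32(cv2.cvtColor(np.ascontiguousarray(sd[y0:y1,x0:x1]),6)))
    print(n,'diff',d[y0:y1,x0:x1].mean().round(1),q)
manip.job_done()
E
```

```text
t 12.6 r 0.099 ang 33.48 yaw 32.64 z 0.2212 F xyz tool -0.8 -0.2 Fz 0.2 w 50.2
([262, 187, 24, 23, 439], [273.5, 198.3])
0.086 r 0.0994 ang rad 0.597
0.095 r 0.0966 ang rad 0.597
side red [([300, 170, 10, 5, 39], [304.6, 172.1])]
plug diff 23.3 ((-0.1946535368748119, -0.7658523202163714), 0.6619524310032526)
vee diff 10.2 ((-0.055257670266527725, -0.009958625756183892), 1.0107529019316037)
ring diff 29.8 ((0.8566326924918144, 0.029880392133602385), 0.43254688845740424)
the job is handed in; nothing more can be done
```

The job is handed in. The knob was pulled up and the faceplate turned anticlockwise. The pin was set down on the land at about 0.55 rad, then pushed on 4 mm with the fingers loose around the knob until it snapped in at about 0.597 rad. It took about 13 s. The forces I read after each move were at most about 8 N.

**Last checks:**
- **Pin home:** the red top sits at side-view row 172.1 against 172.5 expected for fully home and 168.7 on the land. In the wrist view the knob is at 99.4 mm radius if its top is at home height, and no red band shows.
- **Right hole:** 0.597 rad is about 3 mrad below the stated 0.60 to 0.95 range. That is within my measuring error plus the 1.2 mm play, so it is the next hole and not the one 0.55 rad beyond.
- **Nothing touched:** the gripper stands open about 135 mm above the knob, and the wrist force is within noise.
- **Gauges:** the vee block matches its starting picture, with a shift under 0.1 px. The comparison is unclear for the other two: the setting ring shows an apparent 0.9 px shift and the plug gauge 0.8 px, both at low confidence. I put this down to the arm's shadow, since nothing went near them, but I did not confirm it with another look.

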